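# Clamp the microscope stage platform evenly and load the batch that matches the sample

### The job

Seat the loose platform of the microscope stage evenly: tighten its four wing nuts half a turn clockwise each, in cross order - one nut, then the one diagonally opposite, finishing that diagonal before you turn the nuts of the other. Only then lay every part from the two trays that has the same shape as the sample on the job card flat on the platform's glass plate, and keep the other shapes off the platform. Leave the samples, the jar, the dish and the roll of tape where they are.

Things in the scene. Friction and masses are not known exactly. Their poses are not given: they have to be found in the camera images.
- platform_centre (a point): Centre of the top face of the specimen platform of a microscope stage: black plate 200 mm (own x, away from the robot at yaw 0) by 250 mm (y), top about 58 mm above the table, z up. A pale glass plate, 140 (x) by 190 (y) mm, lies flush in its middle in a thin bright frame. Four wing nuts at x +-80, y +-105 mm. A motor at the far side reaches x +160 mm, 45 mm high.
- platform (a joint): How far (m) the platform has gone down on its seats: about 0 while loose (spring washers hold it up against the nuts), about 0.002 seated. Each wing nut: a bright metal upright grip plate 56 mm long, 10 mm thick, from 13 to 39 mm above the platform's top, over a 20 mm round hub 14 mm high; turns about the vertical through its middle and sinks 2.5 mm in half a turn.
- nut_nl (a joint): Turn (rad) of the wing nut at the platform's near left (own-frame x -80, y +105 mm on the platform); its diagonal partner is the far right one. Grows clockwise from above as it tightens: 0 to 0.25 as found, tight from 2.8, goes hard at 3.4 as the platform meets its seat; about 0.15 N m till then, stays where left. Seen from above the grip's length lies at +0.4 rad (counter-clockwise from the platform's x) minus this value. Shape: see platform.
- nut_fr (a joint): Turn (rad) of the wing nut at the platform's far right (x +80, y -105 mm); its diagonal partner is the near left one. Grows clockwise from above as it tightens: 0 to 0.25 as found, tight from 2.8, goes hard at 3.4 as the platform meets its seat; about 0.15 N m till then, stays where left. Seen from above the grip's length lies at +0.1 rad (counter-clockwise from the platform's x) minus this value. Shape: see platform.
- nut_nr (a joint): Turn (rad) of the wing nut at the platform's near right (x -80, y -105 mm); its diagonal partner is the far left one. Grows clockwise from above as it tightens: 0 to 0.25 as found, tight from 2.8, goes hard at 3.4 as the platform meets its seat; about 0.15 N m till then, stays where left. Seen from above the grip's length lies at -0.7 rad (counter-clockwise from the platform's x) minus this value. Shape: see platform.
- nut_fl (a joint): Turn (rad) of the wing nut at the platform's far left (x +80, y +105 mm); its diagonal partner is the near right one. Grows clockwise from above as it tightens: 0 to 0.25 as found, tight from 2.8, goes hard at 3.4 as the platform meets its seat; about 0.15 N m till then, stays where left. Seen from above the grip's length lies at +1.2 rad (counter-clockwise from the platform's x) minus this value. Shape: see platform.
- cam1: Steel cam, one of up to three alike (None: absent). Flat, 22 mm thick, 67 mm long, pear-shaped: a 44 mm round end with a bore (centre at own x -11.5 mm) tapers to a 20 mm round nose (centre at x +23.5 mm). Origin at mid-length and mid-thickness, 11 mm above what it lies on; z normal to the flat faces, up or down. 0.33 kg.
- cam2: Steel cam, one of up to three alike (None: absent). Flat, 22 mm thick, 67 mm long, pear-shaped: a 44 mm round end with a bore (centre at own x -11.5 mm) tapers to a 20 mm round nose (centre at x +23.5 mm). Origin at mid-length and mid-thickness, 11 mm above what it lies on; z normal to the flat faces, up or down. 0.33 kg.
- cam3: Steel cam, one of up to three alike (None: absent). Flat, 22 mm thick, 67 mm long, pear-shaped: a 44 mm round end with a bore (centre at own x -11.5 mm) tapers to a 20 mm round nose (centre at x +23.5 mm). Origin at mid-length and mid-thickness, 11 mm above what it lies on; z normal to the flat faces, up or down. 0.33 kg.
- sample_cam: A sample: a piece of exactly the shape, size and frame of the cams. One of the three samples lies on the white job card; the other two lie in the low wooden case at the back of the table. Not to be moved.
- key1: Steel feather key, one of up to three alike (None: absent). Bar with round ends, 80 mm long along own x, 20 mm wide (y), 22 mm thick (z, up or down). Origin at its centre, 11 mm above what it lies on. 0.29 kg.
- key2: Steel feather key, one of up to three alike (None: absent). Bar with round ends, 80 mm long along own x, 20 mm wide (y), 22 mm thick (z, up or down). Origin at its centre, 11 mm above what it lies on. 0.29 kg.
- key3: Steel feather key, one of up to three alike (None: absent). Bar with round ends, 80 mm long along own x, 20 mm wide (y), 22 mm thick (z, up or down). Origin at its centre, 11 mm above what it lies on. 0.29 kg.
- sample_key: A sample: a piece of exactly the shape, size and frame of the keys. One of the three samples lies on the white job card; the other two lie in the low wooden case at the back of the table. Not to be moved.
- bracket1: Steel L-shaped bracket, one of up to three alike (None: absent). Flat, 22 mm thick, 64 x 64 mm over all, arms 18 mm wide: one along own x (centre line y -23, x -32 to +32 mm), one along own y (centre line x -23, y -32 to +32 mm). Origin at the middle of the 64 mm square and at mid-thickness, 11 mm above what it lies on; z up or down. 0.31 kg.
- bracket2: Steel L-shaped bracket, one of up to three alike (None: absent). Flat, 22 mm thick, 64 x 64 mm over all, arms 18 mm wide: one along own x (centre line y -23, x -32 to +32 mm), one along own y (centre line x -23, y -32 to +32 mm). Origin at the middle of the 64 mm square and at mid-thickness, 11 mm above what it lies on; z up or down. 0.31 kg.
- bracket3: Steel L-shaped bracket, one of up to three alike (None: absent). Flat, 22 mm thick, 64 x 64 mm over all, arms 18 mm wide: one along own x (centre line y -23, x -32 to +32 mm), one along own y (centre line x -23, y -32 to +32 mm). Origin at the middle of the 64 mm square and at mid-thickness, 11 mm above what it lies on; z up or down. 0.31 kg.
- sample_bracket: A sample: a piece of exactly the shape, size and frame of the brackets. One of the three samples lies on the white job card; the other two lie in the low wooden case at the back of the table. Not to be moved.
- card_centre (a point): Centre of the white job card, 150 x 105 mm, on the outer side of the right tray. The sample on it (origin within 45 mm of here) is the shape wanted. The parts lie mixed, at any yaw, in two shallow blue trays (floor 3 mm thick, rim 7 mm high): up to six in the left one, 300 x 205 mm, up to three in the right one, 300 x 110 mm; two or three of each shape in all.
- jar: Glass jar, red cap, 60 mm across, 85 mm high: a bystander, origin on its underside, to be left alone.
- dish: Clear open dish, 90 mm across, 16 mm high: a bystander, origin on its underside, to be left alone.
- tape_roll: Grey roll of tape lying flat, 90 mm across, 24 mm high: a bystander, origin on its underside, to be left alone.
- tray_left: Shallow blue tray at the robot's left, 300 (x) by 205 mm, floor 3 mm thick, rim 7 mm high in all, with up to six parts in it; origin at the centre of its underside.
- tray_right: Shallow blue tray at the robot's right, 300 (x) by 110 mm, the same floor and rim, with up to three parts in it; origin at the centre of its underside.
Mind the look-alikes: they are no part of the job. There is more than one size of the part that bears card_centre; the job needs the larger.

How it is judged (in metres and radians):
On the way, in this order (a step that is already met when the one before it is completed fails the run):
1. the two nuts of one diagonal are tight (the other diagonal not yet) (((value of joint each of nut_nl, nut_fr above 2.8 rad and value of joint each of nut_nr, nut_fl below 0.7 rad) or (value of joint each of nut_nr, nut_fl above 2.8 rad and value of joint each of nut_nl, nut_fr below 0.7 rad))), for 0.2 s.
2. all four nuts are tight and the platform is down on its seats, level (value of joint each of nut_nl, nut_fr, nut_nr, nut_fl above 2.8 rad and value of joint platform above 0.0012 m and angle between platform_centre's own z axis and vertical below 0.008 rad), for 0.2 s.
At the end, for the whole second after the job is handed in: All nuts at 2.8 rad or more; platform 1.2 mm or more down, level to 0.008 rad; each part of the sample's shape flat and still on the platform, origin over the glass (70 mm in x, 95 mm in y); other parts over 130 mm from its centre; samples within 30 mm of their start (all of step 2 and (horizontal distance between sample_cam and card_centre above 0.07 m or ((x of cam1 in the frame of platform_centre between -0.07 and 0.07 m and y of cam1 in the frame of platform_centre between -0.095 and 0.095 m and z of cam1 in the frame of platform_centre between 0.006 and 0.016 m and linear speed of cam1 below 0.02 m/s) and (x of cam2 in the frame of platform_centre between -0.07 and 0.07 m and y of cam2 in the frame of platform_centre between -0.095 and 0.095 m and z of cam2 in the frame of platform_centre between 0.006 and 0.016 m and linear speed of cam2 below 0.02 m/s) and (x of cam3 in the frame of platform_centre between -0.07 and 0.07 m and y of cam3 in the frame of platform_centre between -0.095 and 0.095 m and z of cam3 in the frame of platform_centre between 0.006 and 0.016 m and linear speed of cam3 below 0.02 m/s))) and (horizontal distance between sample_cam and card_centre below 0.07 m or horizontal distance between each of cam1, cam2, cam3 and platform_centre above 0.13 m) and (horizontal distance between sample_key and card_centre above 0.07 m or ((x of key1 in the frame of platform_centre between -0.07 and 0.07 m and y of key1 in the frame of platform_centre between -0.095 and 0.095 m and z of key1 in the frame of platform_centre between 0.006 and 0.016 m and linear speed of key1 below 0.02 m/s) and (x of key2 in the frame of platform_centre between -0.07 and 0.07 m and y of key2 in the frame of platform_centre between -0.095 and 0.095 m and z of key2 in the frame of platform_centre between 0.006 and 0.016 m and linear speed of key2 below 0.02 m/s) and (x of key3 in the frame of platform_centre between -0.07 and 0.07 m and y of key3 in the frame of platform_centre between -0.095 and 0.095 m and z of key3 in the frame of platform_centre between 0.006 and 0.016 m and linear speed of key3 below 0.02 m/s))) and (horizontal distance between sample_key and card_centre below 0.07 m or horizontal distance between each of key1, key2, key3 and platform_centre above 0.13 m) and (horizontal distance between sample_bracket and card_centre above 0.07 m or ((x of bracket1 in the frame of platform_centre between -0.07 and 0.07 m and y of bracket1 in the frame of platform_centre between -0.095 and 0.095 m and z of bracket1 in the frame of platform_centre between 0.006 and 0.016 m and linear speed of bracket1 below 0.02 m/s) and (x of bracket2 in the frame of platform_centre between -0.07 and 0.07 m and y of bracket2 in the frame of platform_centre between -0.095 and 0.095 m and z of bracket2 in the frame of platform_centre between 0.006 and 0.016 m and linear speed of bracket2 below 0.02 m/s) and (x of bracket3 in the frame of platform_centre between -0.07 and 0.07 m and y of bracket3 in the frame of platform_centre between -0.095 and 0.095 m and z of bracket3 in the frame of platform_centre between 0.006 and 0.016 m and linear speed of bracket3 below 0.02 m/s))) and (horizontal distance between sample_bracket and card_centre below 0.07 m or horizontal distance between each of bracket1, bracket2, bracket3 and platform_centre above 0.13 m) and distance of each of sample_cam, sample_key, sample_bracket from where it was at the start of the episode below 0.03 m); the robot touches nothing.
It fails at once if a nut of the second diagonal is turned (past 0.7 rad) while the first diagonal is unfinished (one of its nuts below 2.6 rad) ((value of joint any of nut_nl, nut_fr above 0.7 rad and value of joint any of nut_nl, nut_fr below 2.6 rad) and (value of joint any of nut_nr, nut_fl above 0.7 rad and value of joint any of nut_nr, nut_fl below 2.6 rad)).
It fails at once if a part is laid on the platform while a nut is still loose (below 2.0 rad) (value of joint any of nut_nl, nut_fr, nut_nr, nut_fl below 2 rad and ((x of cam1 in the frame of platform_centre between -0.1 and 0.1 m and y of cam1 in the frame of platform_centre between -0.125 and 0.125 m and z of cam1 in the frame of platform_centre between -0.005 and 0.03 m) or (x of cam2 in the frame of platform_centre between -0.1 and 0.1 m and y of cam2 in the frame of platform_centre between -0.125 and 0.125 m and z of cam2 in the frame of platform_centre between -0.005 and 0.03 m) or (x of cam3 in the frame of platform_centre between -0.1 and 0.1 m and y of cam3 in the frame of platform_centre between -0.125 and 0.125 m and z of cam3 in the frame of platform_centre between -0.005 and 0.03 m) or (x of key1 in the frame of platform_centre between -0.1 and 0.1 m and y of key1 in the frame of platform_centre between -0.125 and 0.125 m and z of key1 in the frame of platform_centre between -0.005 and 0.03 m) or (x of key2 in the frame of platform_centre between -0.1 and 0.1 m and y of key2 in the frame of platform_centre between -0.125 and 0.125 m and z of key2 in the frame of platform_centre between -0.005 and 0.03 m) or (x of key3 in the frame of platform_centre between -0.1 and 0.1 m and y of key3 in the frame of platform_centre between -0.125 and 0.125 m and z of key3 in the frame of platform_centre between -0.005 and 0.03 m) or (x of bracket1 in the frame of platform_centre between -0.1 and 0.1 m and y of bracket1 in the frame of platform_centre between -0.125 and 0.125 m and z of bracket1 in the frame of platform_centre between -0.005 and 0.03 m) or (x of bracket2 in the frame of platform_centre between -0.1 and 0.1 m and y of bracket2 in the frame of platform_centre between -0.125 and 0.125 m and z of bracket2 in the frame of platform_centre between -0.005 and 0.03 m) or (x of bracket3 in the frame of platform_centre between -0.1 and 0.1 m and y of bracket3 in the frame of platform_centre between -0.125 and 0.125 m and z of bracket3 in the frame of platform_centre between -0.005 and 0.03 m))).
It fails at once if a bystander is pushed more than 40 mm or a sample more than 30 mm (distance of any of jar, dish, tape_roll from where it was at the start of the episode above 0.04 m or distance of any of sample_cam, sample_key, sample_bracket from where it was at the start of the episode above 0.03 m).
Of cam1, cam2, cam3 only 2 to 3 are there at a start; the rules pass over those that are not, and their reading is None.
Of key1, key2, key3 only 2 to 3 are there at a start; the rules pass over those that are not, and their reading is None.
Of bracket1, bracket2, bracket3 only 2 to 3 are there at a start; the rules pass over those that are not, and their reading is None.
At some moment in a run one of cam1, cam2, cam3, key1, key2, key3, bracket1, bracket2, bracket3 may be knocked a few centimetres aside while the robot is not near it.
Once in a run the grip may slacken for a moment while it holds something.
It also fails if it takes over 208 s, if anything falls off the work surface, if the arm or the gripper's body presses on something with over 40 N, if the wrist force passes 120 N, or if a joint passes its speed limit or range.

### The arm

A 6-joint arm with a two-finger parallel gripper is mounted at the origin on the work surface. World frame = base frame: x ahead of the robot, y to its left, z up, the work surface at z = 0. Lengths are in m, angles in degrees, forces in N, time in s.
With the tool pointing down it reaches from about 0.25 to 0.725 m from the base axis. Payload 9.7 kg.
Tool frame: the origin (TCP) lies between the finger pads; the fingertips stand 11 mm ahead of it and the grasp point (between the pads) lies 8 mm behind it; y points along the fingers, x is the direction in which the jaws open and shut, and the axes are right-handed (so a half turn about y gives the same grasp; the last joint's range is limited). The gripper opens to 85 mm and grips with 20 to 120 N. Pads are 22 mm wide; open, the fingers measure 114 mm over their backs; the gripper's body (76 mm by 85 mm) begins 54 mm behind the grasp point. The pads swing forward as they close: fully open they stand 13 mm farther back than shut.
Start: joints at [-69.156, 4.979, 10.078, 95.1, 0, 90], TCP at [0.196, -0.514, 0.242] pointing down, gripper open.
Joint ranges: [-179.16, 179.16], [-48.56, 103.87], [-65.8, 70.77], [-126.05, 130.52], [-82.76, 87.17], [-180, 180]. Speed limits (degrees/s): [127.2, 127.2, 147.25, 180, 180, 180].

### API

Orientations are given as [roll, pitch, yaw] about the fixed x, y, z axes, in that order (R = Rz(yaw) Ry(pitch) Rx(roll)).
In Python, from workcell import bot, vision gives the robot as it stands. The module is installed in compiled form; this text tells all that it offers.
- The arm moves only by the shell command python3 -m crank 'ROWS' [OPENING] [FORCE]. ROWS is text: rows parted by semicolons, each of 6 numbers parted by spaces: the shift along the tool's x, y, z in m, then the turn, a rotation vector about the tool's x, y, z in rad. A call has 1 to 8 rows; each row is the pose to reach, as a shift and turn from the pose commanded when the call began, along the tool's axes at that moment; what a row does not reach only later rows make up. A row lasts 1/10 s, in which the tool goes at most 50 mm and 8.59 degrees, less where a joint would pass 70% of its speed; a pose out of reach is approached as far as the arm can. A call with a gripper value outside its range is refused whole. OPENING is the gripper's target within -1 to 1 (shut at 1, half-way at 0, fully open at -1), set as the call begins (- or left out, the last holds). The fingers move at their own pace and stop on an object; FORCE is the grip in N (left out, the last holds). Time passes only in rows, so rows that repeat a pose let the fingers close. It gives the time, the measured TCP pose, the force and the opening at its end, in the units of the state.
- bot.get_obs(): the state, without advancing time (a new reading comes with each control period).
- vision.camera(name): name is "scene" or "top" or "wrist"; returns the picture (480x640x3 uint8, red, green, blue); there is no depth.
- vision.get_calibration(name): a dict with "fx", "fy", "cx", "cy" (pixels), "rvec" (rotation vector, rad) and "tvec" (3), from world to camera coordinates, as OpenCV has them. Camera axes: x right, y down, z forward; pixel columns grow to the right and rows downward; lengths in m; the calibration is good to about 2 mm. A picture is of the moment at which its call begins: read the wrist's pose just before it. get_calibration takes no time and is no camera call; for the wrist camera it gives the pose at the moment of the call.
- bot.job_done(): hands the job in, once; it reports no verdict.
The state is a dict: "time": time; "q": joint angles; "qd": joint speeds; "joint_efforts": joint torques, N m; "ee_pos": TCP position; "tcp_rot": TCP orientation; "wrist_force": force on the tool from outside, world axes, zero at the start; "torque": the same for the moment, N m; "opening": finger opening in m.
Only numpy, scipy, OpenCV 4.12 (cv2) and the standard library are available. Lean on these libraries where they do the work, as an engineer would, in place of code of your own. Each camera call takes 0.05 s, during which the arm holds its last target. There are 200 camera calls.

## Working session

There is one attempt and no reset: what is moved stays moved. The work goes in short steps, Python scripts to look and compute and a shell command to move; the robot and the scene stay as the last step left them, time stands still between calls to the robot, and variables do not carry over. Pictures are saved under pics/ and viewed, about 12 in all and at most 16, crops included, and the job is handed in when it is done.

```bash
mkdir -p pics; cat > h.py <<'E'
import numpy as np,cv2
from scipy.spatial.transform import Rotation as R
from workcell import bot,vision
def pix2w(cal,uv,z):
    Rm=cv2.Rodrigues(np.array(cal['rvec'],float))[0];t=np.array(cal['tvec'],float).ravel()
    K=np.array([[cal['fx'],0,cal['cx']],[0,cal['fy'],cal['cy']],[0,0,1]])
    d=Rm.T@np.linalg.inv(K)@np.array([*uv,1.]);c=-Rm.T@t
    return c+d*(z-c[2])/d[2]
def w2pix(cal,p):
    K=np.array([[cal['fx'],0,cal['cx']],[0,cal['fy'],cal['cy']],[0,0,1]])
    return cv2.projectPoints(np.array(p,float).reshape(-1,1,3),np.array(cal['rvec'],float),np.array(cal['tvec'],float),K,None)[0].reshape(-1,2)
def snap(n,f):
    cal=vision.get_calibration(n);im=vision.camera(n);cv2.imwrite('pics/'+f,im[:,:,::-1]);return cal,im
E
python3 - <<'E'
from h import *
import pickle
o=bot.get_obs();print(o)
for n in('top','scene'):
    cal,im=snap(n,n+'0.png');print(n,cal)
    pickle.dump(cal,open(n+'.pkl','wb'))
print(vision.get_calibration('wrist'))
E
```

```text
{'time': 0.0, 'q': array([-6.91553900e+01,  5.01227569e+00,  1.00356481e+01,  9.50998741e+01,
        3.58777934e-04,  8.99994054e+01]), 'qd': array([ 0.06722643,  0.00354711, -0.01045401,  0.01594462,  0.10539842,
       -0.08509487]), 'joint_efforts': array([ 7.39480365e-04, -5.20386350e+01,  4.64807189e+01,  1.62585871e-02,
        1.77714778e-04, -1.08005474e-05]), 'ee_pos': array([ 0.19563653, -0.51380653,  0.24158248]), 'tcp_rot': array([-8.99996404e+01,  7.65017127e-02, -6.91547954e+01]), 'wrist_force': array([-0.17314692,  0.06582025, -0.6211043 ]), 'torque': array([ 0.01661984, -0.02108736,  0.02998366]), 'opening': 0.08528927733184487}
top {'fx': 553.547373798716, 'fy': 553.547373798716, 'cx': 317.072213793675, 'cy': 239.23166674589356, 'rvec': array([ 2.17115721, -2.13524057,  0.16514575]), 'tvec': array([-0.08957997,  0.59526607,  1.19104877])}
scene {'fx': 445.15769707128885, 'fy': 445.15769707128885, 'cx': 313.1311816538869, 'cy': 234.8342726552889, 'rvec': array([ 1.28282406,  2.09029802, -1.02733778]), 'tvec': array([ 0.34100987, -0.23510245,  1.45037956])}
{'fx': 333.4110794463156, 'fy': 333.4110794463156, 'cx': 319.81452208526326, 'cy': 241.6017310280476, 'rvec': array([-2.39501012,  1.65031286,  0.22839091]), 'tvec': array([-0.55048632, -0.03566477,  0.37951475])}
```

View pics/top0.png

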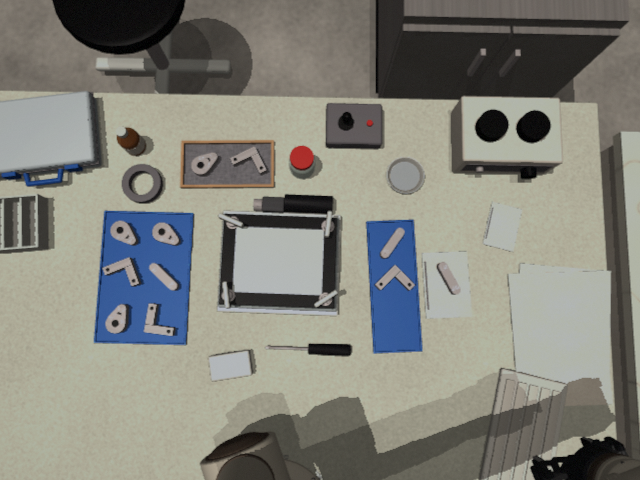

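View pics/scene0.png

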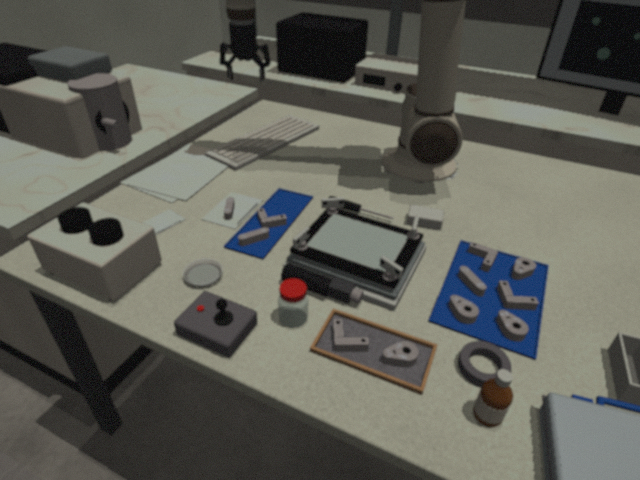

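The top view shows two cards. The larger one is at (447,284) with a key on it, and the smaller look-alike at (503,227) is bare. The keys are at (163,277) in the left tray and (392,242) in the right tray; all other parts there are cams or brackets. The platform is at about (279,262), with its nuts at (231,221), (327,224), (227,294) and (326,298). Next I'll measure positions and check them in one close crop.

```bash
python3 - <<'E'
from h import *
import pickle
cal=pickle.load(open('top.pkl','rb'));im=cv2.imread('pics/top0.png')
Rm=cv2.Rodrigues(cal['rvec'])[0];print('cam',-Rm.T@cal['tvec'])
hsv=cv2.cvtColor(im,cv2.COLOR_BGR2HSV)
def rect(mask,box,z,name):
    m=np.zeros(mask.shape,np.uint8);x0,y0,x1,y1=box;m[y0:y1,x0:x1]=mask[y0:y1,x0:x1]
    c=max(cv2.findContours(m,0,2)[0],key=cv2.contourArea)
    P=np.array([pix2w(cal,p,z)[:2] for p in c.reshape(-1,2)],np.float32)
    r=cv2.minAreaRect(P*1000);print(name,np.round(r[0],1),np.round(r[1],1),round(r[2],1));return r
g=cv2.cvtColor(im,cv2.COLOR_BGR2GRAY)
rect(((g>140)*255).astype(np.uint8),(234,229,323,293),.058,'glass')
blue=((hsv[...,1]>150)&(hsv[...,0]>95)&(hsv[...,0]<130)).astype(np.uint8)*255
rect(blue,(80,200,210,350),.005,'trayL');rect(blue,(355,210,435,360),.005,'trayR')
nb=255-blue
rect(cv2.erode(nb,None)*0+nb,(145,260,182,293),.02,'keyL');rect(nb,(378,224,408,260),.02,'keyR')
for n,a in dict(nfl=(231,221),nfr=(327,224),nnl=(227,294),nnr=(326,298)).items(): print(n,pix2w(cal,a,.095))
print('card',pix2w(cal,(447,284),0))
cv2.imwrite('pics/c.png',cv2.resize(im[190:340,200:480],None,fx=2.8,fy=2.8,interpolation=cv2.INTER_CUBIC))
E
```

```text
cam [ 0.42244368 -0.06691251  1.26413112]
glass [546.6   5.1] [138.5 192.4] 0.9
trayL [510.6 310.3] [203.3 296.8] 89.5
trayR [ 500.9 -255.1] [297.1 107.6] 3.3
keyL [509.6 263. ] [87.1 24.9] 47.0
keyR [ 595. -250.] [24.2 86.5] 55.5
nfl [0.62537887 0.10565226 0.095     ]
nfr [ 0.62255731 -0.09984254  0.095     ]
nnl [0.46976044 0.10817433 0.095     ]
nnr [ 0.46477985 -0.09983052  0.095     ]
card [ 0.50457753 -0.37889838  0.        ]
```

View pics/c.png

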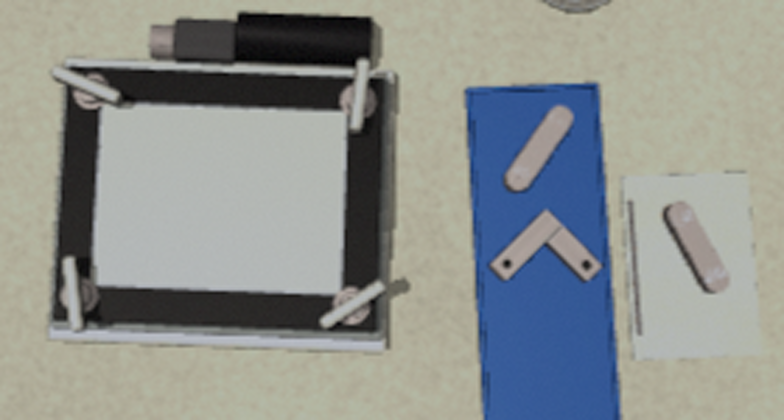

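```bash
cat >> h.py <<'E'
def tgt(x,y,z,yaw):
    "print tool-frame shift + rotvec from the current pose to a tool-down pose"
    o=bot.get_obs();A=R.from_euler('xyz',o['tcp_rot'],degrees=True);B=R.from_euler('xyz',[-90,0,yaw],degrees=True)
    s=A.inv().apply(np.array([x,y,z])-o['ee_pos']);r=(A.inv()*B).as_rotvec()
    print('t',round(o['time'],2),'pos',np.round(o['ee_pos'],4),'rot',np.round(o['tcp_rot'],1),'q6',round(o['q'][5],1),'F',np.round(o['wrist_force'],1),'op',round(o['opening'],4))
    print('ROW',np.round(s,4),np.round(r,4),'|s|mm/50',round(np.linalg.norm(s)/.05,1),'|r|/.15',round(np.linalg.norm(r)/.15,1))
E
python3 - <<'E'
from h import *
import pickle
o=bot.get_obs();A=R.from_euler('xyz',o['tcp_rot'],degrees=True)
c=vision.get_calibration('wrist');Rm=cv2.Rodrigues(c['rvec'])[0];cc=-Rm.T@c['tvec']
print('cam in tool',A.inv().apply(cc-o['ee_pos']),'axes in tool\n',np.round(A.inv().as_matrix()@Rm.T,3))
cal=pickle.load(open('top.pkl','rb'))
f=lambda u,v:pix2w(cal,(200+u/2.8,190+v/2.8),.097)[:2]
for n,a,b in(('fl',(120,100),(55,72)),('fr',(355,130),(362,62)),('nl',(78,328),(68,258)),('nr',(322,325),(382,285))):
    p,q=f(*a),f(*b);d=q-p;print(n,(p+q)/2,np.hypot(*d),np.degrees(np.arctan2(d[1],d[0])))
p,q=[pix2w(cal,(200+u/2.8,190+v/2.8),.058)[:2] for u,v in((65,62),(395,75))];d=p-q;print('plat yaw',np.degrees(np.arctan2(d[1],d[0]))-90)
tgt(.47,.005,.33,0)
E
```

```text
cam in tool [ 0.00095475 -0.13273085  0.06818472] axes in tool
 [[ 1.     0.     0.   ]
 [ 0.    -0.27   0.963]
 [ 0.    -0.963 -0.27 ]]
fl [0.62567092 0.10487321] 0.0544166069824451 67.5567571458509
fr [ 0.62171868 -0.10201721] 0.052964743568511274 -5.051578767896472
nl [0.46838787 0.10977959] 0.05288802328326417 10.34696867156032
nr [ 0.46279065 -0.09924663] 0.05402438193558789 -55.571671754312796
plat yaw -1.25334750926136
t 0.1 pos [ 0.1956 -0.5138  0.2417] rot [-90.    0.1 -69.2] q6 90.0 F [ 0.6  0.3 -0.4] op 0.0854
ROW [-0.3874 -0.0879  0.441 ] [-7.000e-04 -1.207e+00 -1.000e-03] |s|mm/50 11.9 |r|/.15 8.0
```

```bash
python3 -m crank '-0.387 -0.088 0.441 0 -1.207 0; -0.387 -0.088 0.441 0 -1.207 0; -0.387 -0.088 0.441 0 -1.207 0; -0.387 -0.088 0.441 0 -1.207 0; -0.387 -0.088 0.441 0 -1.207 0; -0.387 -0.088 0.441 0 -1.207 0; -0.387 -0.088 0.441 0 -1.207 0; -0.387 -0.088 0.441 0 -1.207 0' -1
python3 -c "
from h import *
tgt(.545,.03,.28,0)"
```

```text
time: 0.9
ee_pos: [0.3811, -0.1624, 0.3019]
tcp_rot: [-90.0, -0.0, -0.1]
wrist_force: [0.2, -1.3, -0.1]
opening: 0.0857
t 0.9 pos [ 0.3811 -0.1624  0.3019] rot [-90.   -0.   -0.1] q6 67.0 F [ 0.2 -1.3 -0.1] op 0.0857
ROW [0.1637 0.0219 0.1926] [ 0.0001 -0.0011  0.0002] |s|mm/50 5.1 |r|/.15 0.0
```

```bash
python3 -m crank '0.164 0.022 0.193 0 0 0; 0.164 0.022 0.193 0 0 0; 0.164 0.022 0.193 0 0 0; 0.164 0.022 0.193 0 0 0; 0.164 0.022 0.193 0 0 0; 0.164 0.022 0.193 0 0 0;0.164 0.022 0.193 0 0 0' -1
python3 -c "
from h import *
import pickle
cal,im=snap('wrist','w1.png');pickle.dump(cal,open('w1.pkl','wb'))
tgt(.6234,-.1027,.13,85)"
```

```text
time: 1.6
ee_pos: [0.5463, 0.0285, 0.2783]
tcp_rot: [-90.0, 0.1, -0.3]
wrist_force: [0.5, -0.6, 0.1]
opening: 0.0856
t 1.65 pos [0.5458 0.0275 0.2791] rot [-90.    0.1  -0.4] q6 93.2 F [0.1 0.4 0.4] op 0.0853
ROW [ 0.0786  0.149  -0.1297] [-8.0000e-04 -1.4897e+00 -1.4000e-03] |s|mm/50 4.3 |r|/.15 9.9
```

View pics/w1.png

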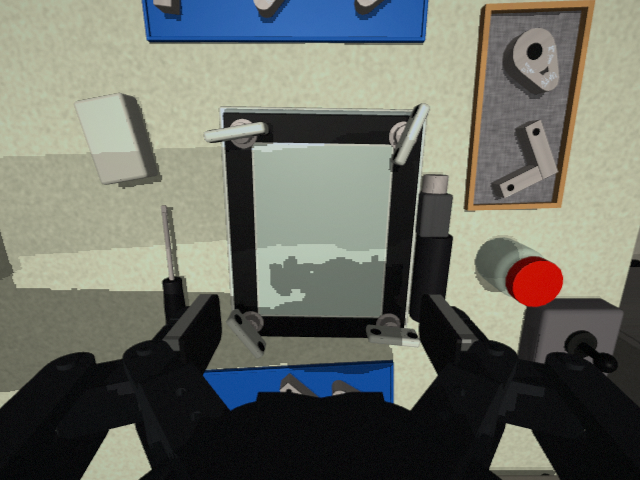

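The wrist view shows the glass corners at (251,144), (391,146), (384,317) and (258,318). The grip midpoints are nl (237,131), fl (411,133), nr (247,333) and fr (392,336). I'll convert these to world positions.

```bash
python3 - <<'E'
from h import *
import pickle
c=pickle.load(open('w1.pkl','rb'))
P=[pix2w(c,p,.058)[:2] for p in((251,144),(391,146),(384,317),(258,318))]
print(np.round(P,4),'centre',np.mean(P,0))
for n,a,b in(('nl',(206,136),(268,127)),('fl',(401,162),(424,104)),('nr',(230,313),(264,353)),('fr',(367,335),(417,339))):
    p,q=pix2w(c,a,.095)[:2],pix2w(c,b,.095)[:2];d=q-p;print(n,(p+q)/2,np.hypot(*d),np.degrees(np.arctan2(d[1],d[0])))
E
```

```text
[[ 0.4763  0.1002]
 [ 0.6186  0.0976]
 [ 0.6207 -0.0954]
 [ 0.4726 -0.0962]] centre [0.54705027 0.00156658]
nl [0.47160714 0.1106128 ] 0.05696815072160215 7.508808422049975
fl [0.62972231 0.10803302] 0.05260096603278008 70.88539154177938
nr [ 0.46801602 -0.09419662] 0.05852301500154995 -55.3689141013769
fr [ 0.62266982 -0.09907384] 0.05395299374648928 -5.319714914797986
```

```bash
python3 -m crank '0.078 0.12 -0.128 0 -1.49 0; 0.078 0.12 -0.128 0 -1.49 0; 0.078 0.12 -0.128 0 -1.49 0; 0.078 0.12 -0.128 0 -1.49 0; 0.078 0.12 -0.128 0 -1.49 0; 0.078 0.12 -0.128 0 -1.49 0; 0.078 0.12 -0.128 0 -1.49 0; 0.078 0.12 -0.128 0 -1.49 0' -1
python3 -c "
from h import *
tgt(.6235,-.101,.088,84.8)"
```

```text
time: 2.45
ee_pos: [0.6222, -0.1029, 0.1606]
tcp_rot: [-90.0, -0.0, 68.6]
wrist_force: [-0.3, -0.5, 0.2]
opening: 0.0854
t 2.45 pos [ 0.6222 -0.1029  0.1606] rot [-90.   -0.   68.6] q6 12.0 F [-0.3 -0.5  0.2] op 0.0854
ROW [ 0.0022  0.0726 -0.0005] [ 8.000e-04 -2.832e-01 -1.000e-04] |s|mm/50 1.5 |r|/.15 1.9
```

```bash
python3 -m crank '0.002 0.03 0 0 -0.283 0; 0.002 0.05 0 0 -0.283 0; 0.002 0.072 0 0 -0.283 0; 0.002 0.072 0 0 -0.283 0; 0.002 0.072 0 0 -0.283 0' -1 && python3 -m crank '0 0 0 0 0 0; 0 0 0 0 0 0; 0 0 0 0 0 0; 0 0 0 0 0 0; 0 0 0 0 0 0; 0 0 0 0 0 0; 0 0 0 0 0 0; 0 0 0 0 0 0' 1 50
python3 -c "
from h import *
tgt(.6235,-.101,.088,84.8)"
```

```text
time: 2.95
ee_pos: [0.6233, -0.1003, 0.0888]
tcp_rot: [-90.0, 0.0, 84.5]
wrist_force: [1.2, 1.1, 0.2]
opening: 0.0854
time: 3.75
ee_pos: [0.6239, -0.1011, 0.0882]
tcp_rot: [-90.0, 0.2, 84.5]
wrist_force: [-1.8, -8.5, 3.4]
opening: 0.0089
t 3.75 pos [ 0.6239 -0.1011  0.0882] rot [-90.    0.2  84.5] q6 -3.6 F [-1.8 -8.5  3.4] op 0.0089
ROW [0.0001 0.0002 0.0004] [ 0.0007 -0.0057 -0.0036] |s|mm/50 0.0 |r|/.15 0.0
```

```bash
python3 -m crank '0 0.0001 0 0 0.12 0; 0 0.0002 0 0 0.24 0; 0 0.0003 0 0 0.36 0; 0 0.0004 0 0 0.48 0; 0 0.0005 0 0 0.6 0; 0 0.0006 0 0 0.72 0; 0 0.0007 0 0 0.84 0; 0 0.0008 0 0 0.96 0' 1 50
python3 -c "
from h import *
o=bot.get_obs();print(o['torque'],o['q'][5])"
```

```text
time: 4.55
ee_pos: [0.6245, -0.1006, 0.0874]
tcp_rot: [-90.2, 0.0, 29.2]
wrist_force: [1.8, -7.6, 1.2]
opening: 0.0088
[-1.55292514 -0.38467521  0.11689909] 51.67274418991839
```

```bash
python3 -m crank '0 0.0001 0 0 0.12 0; 0 0.0002 0 0 0.24 0; 0 0.0003 0 0 0.36 0; 0 0.0004 0 0 0.48 0; 0 0.0005 0 0 0.6 0; 0 0.0006 0 0 0.72 0; 0 0.0007 0 0 0.84 0; 0 0.0008 0 0 0.96 0' 1 50
python3 -m crank '0 0.0001 0 0 0.12 0; 0 0.0002 0 0 0.24 0; 0 0.0003 0 0 0.36 0; 0 0.0004 0 0 0.48 0; 0 0.0005 0 0 0.6 0; 0 0.0006 0 0 0.72 0; 0 0.0007 0 0 0.84 0; 0 0.0008 0 0 0.96 0' 1 50
python3 -m crank '0 0 0 0 0.03 0; 0 0 0 0 0.05 0;0 0 0 0 0.05 0'
python3 -c "
from h import *
o=bot.get_obs();print(o['torque'],o['q'][5],o['tcp_rot'])"
```

```text
time: 5.35
ee_pos: [0.6251, -0.1009, 0.0867]
tcp_rot: [-90.1, -0.2, -25.8]
wrist_force: [3.4, -8.3, 0.4]
opening: 0.0091
time: 6.15
ee_pos: [0.6253, -0.1015, 0.086]
tcp_rot: [-89.9, -0.3, -80.8]
wrist_force: [6.1, -11.4, -0.1]
opening: 0.0089
time: 6.45
ee_pos: [0.6253, -0.1016, 0.0859]
tcp_rot: [-89.8, -0.3, -83.4]
wrist_force: [5.6, -11.6, -0.9]
opening: 0.0088
[-2.60366558 -1.15501991  0.07906225] 164.3078678744828 [-89.84209391  -0.28988181 -83.43060039]
```

```bash
python3 -m crank '0 0 0 0 0 0; 0 0 0 0 0 0; 0 0 0 0 0 0; 0 0 0 0 0 0; 0 0 0 0 0 0; 0 -0.03 0 0 0 0; 0 -0.06 0 0 0 0; 0 -0.08 0 0 0 0' -1
python3 -m crank '0 0 0 0 -0.15 0; 0 0 0 0 -0.3 0; 0 0 0 0 -0.45 0; 0 0 0 0 -0.6 0; 0 0 0 0 -0.75 0; 0 0 0 0 -0.9 0; 0 0 0 0 -1.05 0; 0 0 0 0 -1.15 0'
python3 -c "
from h import *
tgt(.469,.1107,.15,99)"
```

```text
time: 7.25
ee_pos: [0.6242, -0.0991, 0.1674]
tcp_rot: [-89.9, -0.0, -83.3]
wrist_force: [-0.6, -0.0, -0.1]
opening: 0.0854
time: 8.05
ee_pos: [0.6239, -0.0991, 0.1652]
tcp_rot: [-90.0, 0.0, -17.1]
wrist_force: [-0.3, -0.9, 0.2]
opening: 0.0853
t 8.05 pos [ 0.6239 -0.0991  0.1652] rot [-90.    0.  -17.1] q6 98.1 F [-0.3 -0.9  0.2] op 0.0853
ROW [-0.2097  0.0152  0.155 ] [-1.0000e-04 -2.0259e+00  0.0000e+00] |s|mm/50 5.2 |r|/.15 13.5
```

```bash
python3 -m crank '-0.21 0 0.155 0 -1.05 0; -0.21 0 0.155 0 -1.05 0; -0.21 0 0.155 0 -1.05 0; -0.21 0 0.155 0 -1.05 0; -0.21 0 0.155 0 -1.05 0; -0.21 0 0.155 0 -1.05 0; -0.21 0 0.155 0 -1.05 0; -0.21 0 0.155 0 -1.05 0' -1
python3 -m crank '0 0 0 0 -0.97 0; 0 0 0 0 -0.97 0; 0 0 0 0 -0.97 0; 0 0 0 0 -0.97 0; 0 0 0 0 -0.97 0; 0 0 0 0 -0.97 0; 0 0 0 0 -0.97 0'
python3 -c "
from h import *
import pickle
cal,im=snap('wrist','w2.png');pickle.dump(cal,open('w2.pkl','wb'))
tgt(.469,.1107,.088,99)"
```

```text
time: 8.85
ee_pos: [0.4696, 0.1122, 0.1655]
tcp_rot: [-90.0, -0.0, 43.0]
wrist_force: [0.0, -0.2, 0.0]
opening: 0.0857
time: 9.55
ee_pos: [0.4701, 0.1111, 0.1651]
tcp_rot: [-90.0, 0.0, 98.3]
wrist_force: [0.6, 0.7, -0.3]
opening: 0.0853
t 9.6 pos [0.4701 0.1112 0.1651] rot [-90.   -0.   98.4] q6 4.9 F [ 0.3 -0.4 -0.9] op 0.0851
ROW [-0.0003  0.0771  0.0012] [-0.0002 -0.01    0.    ] |s|mm/50 1.5 |r|/.15 0.1
```

View pics/w2.png

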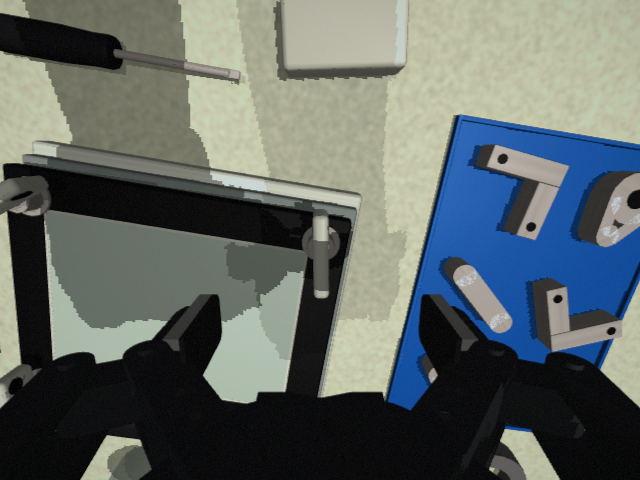

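The nut at (320,254) is centred between the fingers and aligned with the jaws. I'll descend, grip and turn it. It starts at about 0.23, so I need about 2.87 rad.

```bash
python3 -m crank '0 0.03 0.001 0 -0.01 0; 0 0.055 0.001 0 -0.01 0; 0 0.077 0.001 0 -0.01 0; 0 0.077 0.001 0 -0.01 0; 0 0.077 0.001 0 -0.01 0' -1 && python3 -m crank '0 0 0 0 0 0; 0 0 0 0 0 0; 0 0 0 0 0 0; 0 0 0 0 0 0; 0 0 0 0 0 0; 0 0 0 0 0 0; 0 0 0 0 0 0; 0 0 0 0 0 0' 1 50
python3 -m crank '0 0.0001 0 0 0.12 0; 0 0.0002 0 0 0.24 0; 0 0.0003 0 0 0.36 0; 0 0.0004 0 0 0.48 0; 0 0.0005 0 0 0.6 0; 0 0.0006 0 0 0.72 0; 0 0.0007 0 0 0.84 0; 0 0.0008 0 0 0.96 0' 1 50
python3 -c "
from h import *
o=bot.get_obs();print(o['torque'],o['q'][5])"
```

```text
time: 10.1
ee_pos: [0.469, 0.1112, 0.0886]
tcp_rot: [-90.0, 0.0, 98.7]
wrist_force: [0.2, 0.1, -0.7]
opening: 0.0854
time: 10.9
ee_pos: [0.4691, 0.1114, 0.0885]
tcp_rot: [-90.0, -0.0, 98.9]
wrist_force: [-1.1, -0.1, 4.5]
opening: 0.0089
time: 11.7
ee_pos: [0.469, 0.1114, 0.0878]
tcp_rot: [-90.0, -0.0, 43.6]
wrist_force: [-0.9, -0.0, 5.1]
opening: 0.0087
[-0.14294792  0.29439796  0.16385983] 59.747980569618704
```

```bash
python3 -m crank '0 0.0001 0 0 0.12 0; 0 0.0002 0 0 0.24 0; 0 0.0003 0 0 0.36 0; 0 0.0004 0 0 0.48 0; 0 0.0005 0 0 0.6 0; 0 0.0006 0 0 0.72 0; 0 0.0007 0 0 0.84 0; 0 0.0008 0 0 0.96 0' 1 50
python3 -m crank '0 0.0001 0 0 0.12 0; 0 0.0002 0 0 0.24 0; 0 0.0003 0 0 0.36 0; 0 0.0004 0 0 0.48 0; 0 0.0005 0 0 0.6 0; 0 0.0006 0 0 0.72 0; 0 0.0007 0 0 0.84 0; 0 0.0008 0 0 0.96 0' 1 50
python3 -m crank '0 0 0 0 0 0; 0 0 0 0 0 0;0 0 0 0 0 0'
python3 -c "
from h import *
o=bot.get_obs();print(o['torque'],o['q'][5],o['tcp_rot'])"
```

```text
time: 12.5
ee_pos: [0.469, 0.1114, 0.087]
tcp_rot: [-90.0, -0.0, -11.4]
wrist_force: [-1.4, -0.5, 6.1]
opening: 0.0089
time: 13.3
ee_pos: [0.469, 0.1114, 0.0863]
tcp_rot: [-90.0, -0.0, -66.4]
wrist_force: [-1.9, 0.4, 6.0]
opening: 0.0089
time: 13.6
ee_pos: [0.469, 0.1114, 0.0862]
tcp_rot: [-90.0, -0.0, -66.1]
wrist_force: [-2.2, -0.5, 4.3]
opening: 0.009
[-0.16484975  0.42993381 -0.09602664] 169.4944243961335 [-8.99812677e+01 -1.30968802e-03 -6.61323597e+01]
```

```bash
python3 -m crank '0 0 0 0 0 0; 0 0 0 0 0 0; 0 0 0 0 0 0; 0 0 0 0 0 0; 0 0 0 0 0 0; 0 -0.03 0 0 0 0; 0 -0.06 0 0 0 0; 0 -0.08 0 0 0 0' -1
python3 -m crank '0 0 0 0 -1.1 0; 0 0 0 0 -1.1 0; 0 0 0 0 -1.1 0; 0 0 0 0 -1.1 0; 0 0 0 0 -1.1 0; 0 0 0 0 -1.1 0; 0 0 0 0 -1.1 0; 0 0 0 0 -1.1 0'
python3 -m crank '0 0 0 0 -1.1 0; 0 0 0 0 -1.1 0; 0 0 0 0 -1.1 0; 0 0 0 0 -1.1 0; 0 0 0 0 -1.1 0; 0 0 0 0 -1.1 0; 0 0 0 0 -1.1 0; 0 0 0 0 -1.1 0'
python3 -m crank '0 0 0 0 -1.1 0; 0 0 0 0 -1.1 0; 0 0 0 0 -1.1 0; 0 0 0 0 -1.1 0; 0 0 0 0 -1.1 0; 0 0 0 0 -1.1 0; 0 0 0 0 -1.1 0; 0 0 0 0 -1.1 0'
python3 -c "
from h import *
tgt(.465,-.098,.165,214.4)"
```

```text
time: 14.4
ee_pos: [0.4693, 0.1115, 0.1678]
tcp_rot: [-89.9, -0.0, -66.1]
wrist_force: [-0.1, -1.1, -0.9]
opening: 0.0856
time: 15.2
ee_pos: [0.469, 0.1114, 0.1658]
tcp_rot: [-90.0, 0.0, -2.8]
wrist_force: [0.4, -0.2, -0.1]
opening: 0.0854
time: 16.0
ee_pos: [0.469, 0.1114, 0.1658]
tcp_rot: [-90.0, -0.0, 60.2]
wrist_force: [-0.1, -0.7, 0.1]
opening: 0.0853
time: 16.8
ee_pos: [0.4689, 0.1114, 0.1658]
tcp_rot: [-90.0, -0.0, 123.3]
wrist_force: [1.0, 0.1, 0.3]
opening: 0.0854
t 16.8 pos [0.4689 0.1114 0.1658] rot [-90.   -0.  123.3] q6 -19.9 F [1.  0.1 0.3] op 0.0854
ROW [-0.1729  0.0008  0.1182] [-0.0000e+00 -1.5905e+00  1.0000e-04] |s|mm/50 4.2 |r|/.15 10.6
```

```bash
python3 -m crank '-0.173 0 0.118 0 -1 0; -0.173 0 0.118 0 -1 0; -0.173 0 0.118 0 -1 0; -0.173 0 0.118 0 -1 0; -0.173 0 0.118 0 -1 0; -0.173 0 0.118 0 -1 0; -0.173 0 0.118 0 -1 0; -0.173 0 0.118 0 -1 0'
python3 -m crank '0 0 0 0 -0.59 0; 0 0 0 0 -0.59 0; 0 0 0 0 -0.59 0; 0 0 0 0 -0.59 0; 0 0 0 0 -0.59 0;0 0 0 0 -0.59 0'
python3 -c "
from h import *
import pickle
cal,im=snap('wrist','w3.png');pickle.dump(cal,open('w3.pkl','wb'))
tgt(.465,-.098,.087,214.4)"
```

```text
time: 17.6
ee_pos: [0.464, -0.0985, 0.1657]
tcp_rot: [-90.0, -0.0, -179.5]
wrist_force: [0.1, -0.2, 0.3]
opening: 0.0853
time: 18.2
ee_pos: [0.4641, -0.0979, 0.1658]
tcp_rot: [-90.0, -0.0, -146.2]
wrist_force: [-0.0, -0.4, -0.3]
opening: 0.0854
t 18.25 pos [ 0.4641 -0.0979  0.1658] rot [ -90.    -0.  -146.2] q6 -135.8 F [-0.2  0.5  0.5] op 0.0853
ROW [-0.0008  0.0788  0.0006] [ 0.     -0.0098  0.    ] |s|mm/50 1.6 |r|/.15 0.1
```

View pics/w3.png

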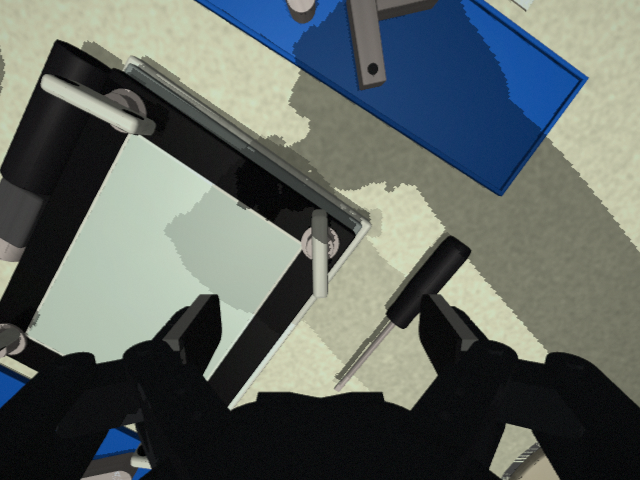

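The near-right nut at (320,254) is aligned between the fingers, so I'll grip and turn it 2.88 rad.

```bash
python3 -m crank '0 0.03 0 0 -0.01 0; 0 0.055 0 0 -0.01 0; 0 0.078 0 0 -0.01 0; 0 0.078 0 0 -0.01 0; 0 0.078 0 0 -0.01 0' -1 && python3 -m crank '0 0 0 0 0 0; 0 0 0 0 0 0; 0 0 0 0 0 0; 0 0 0 0 0 0; 0 0 0 0 0 0; 0 0 0 0 0 0; 0 0 0 0 0 0; 0 0 0 0 0 0' 1 50
python3 -m crank '0 0.0001 0 0 0.12 0; 0 0.0002 0 0 0.24 0; 0 0.0003 0 0 0.36 0; 0 0.0004 0 0 0.48 0; 0 0.0005 0 0 0.6 0; 0 0.0006 0 0 0.72 0; 0 0.0007 0 0 0.84 0; 0 0.0008 0 0 0.96 0' 1 50
python3 -m crank '0 0.0001 0 0 0.12 0; 0 0.0002 0 0 0.24 0; 0 0.0003 0 0 0.36 0; 0 0.0004 0 0 0.48 0; 0 0.0005 0 0 0.6 0; 0 0.0006 0 0 0.72 0; 0 0.0007 0 0 0.84 0; 0 0.0008 0 0 0.96 0' 1 50
python3 -m crank '0 0.0001 0 0 0.12 0; 0 0.0002 0 0 0.24 0; 0 0.0003 0 0 0.36 0; 0 0.0004 0 0 0.48 0; 0 0.0005 0 0 0.6 0; 0 0.0006 0 0 0.72 0; 0 0.0007 0 0 0.84 0; 0 0.0008 0 0 0.96 0' 1 50
python3 -m crank '0 0 0 0 0 0; 0 0 0 0 0 0;0 0 0 0 0 0'
python3 -c "
from h import *
o=bot.get_obs();print(o['torque'],o['q'][5],o['tcp_rot'])"
```

```text
time: 18.75
ee_pos: [0.464, -0.0979, 0.0883]
tcp_rot: [-90.0, -0.0, -145.5]
wrist_force: [-0.5, 0.4, 0.1]
opening: 0.0851
time: 19.55
ee_pos: [0.4642, -0.0979, 0.0881]
tcp_rot: [-90.0, 0.0, -145.4]
wrist_force: [-0.7, 1.2, 4.2]
opening: 0.0088
time: 20.35
ee_pos: [0.4649, -0.0978, 0.0874]
tcp_rot: [-90.0, 0.1, 159.4]
wrist_force: [3.4, 0.8, 2.5]
opening: 0.0087
time: 21.15
ee_pos: [0.4653, -0.0983, 0.0866]
tcp_rot: [-90.1, 0.1, 104.4]
wrist_force: [5.6, -1.5, 0.8]
opening: 0.0089
time: 21.95
ee_pos: [0.4651, -0.0988, 0.0859]
tcp_rot: [-90.2, 0.0, 49.3]
wrist_force: [4.6, -4.8, 1.6]
opening: 0.0089
time: 22.25
ee_pos: [0.4651, -0.0988, 0.0859]
tcp_rot: [-90.2, -0.0, 49.6]
wrist_force: [3.6, -4.8, 1.3]
opening: 0.009
[-1.00596483 -0.8781314  -0.10712198] 28.473689742723014 [-9.01834655e+01 -9.12562387e-04  4.95785996e+01]
```

```bash
python3 -m crank '0 0 0 0 0 0; 0 0 0 0 0 0; 0 0 0 0 0 0; 0 0 0 0 0 0; 0 0 0 0 0 0; 0 -0.03 0 0 0 0; 0 -0.06 0 0 0 0; 0 -0.08 0 0 0 0' -1
python3 -m crank '0 0 0 0 -1.1 0; 0 0 0 0 -1.1 0; 0 0 0 0 -1.1 0; 0 0 0 0 -1.1 0; 0 0 0 0 -1.1 0; 0 0 0 0 -1.1 0; 0 0 0 0 -1.1 0; 0 0 0 0 -1.1 0'
python3 -c "
from h import *
tgt(.6285,.1075,.165,159)"
```

```text
time: 23.05
ee_pos: [0.4643, -0.098, 0.1674]
tcp_rot: [-90.1, -0.0, 49.6]
wrist_force: [0.4, 1.0, -0.5]
opening: 0.0858
time: 23.85
ee_pos: [0.464, -0.0979, 0.1654]
tcp_rot: [-90.0, -0.0, 113.0]
wrist_force: [0.8, 0.3, -0.8]
opening: 0.0856
t 23.85 pos [ 0.464  -0.0979  0.1654] rot [-90.  -0. 113.] q6 -34.9 F [ 0.8  0.3 -0.8] op 0.0856
ROW [ 0.1249  0.0003 -0.2316] [-1.000e-04 -8.035e-01  2.000e-04] |s|mm/50 5.3 |r|/.15 5.4
```

```bash
python3 -m crank '0.125 0 -0.231 0 -0.8 0; 0.125 0 -0.231 0 -0.8 0; 0.125 0 -0.231 0 -0.8 0; 0.125 0 -0.231 0 -0.8 0; 0.125 0 -0.231 0 -0.8 0; 0.125 0 -0.231 0 -0.8 0; 0.125 0 -0.231 0 -0.8 0; 0.125 0 -0.231 0 -0.8 0'
python3 -c "
from h import *
import pickle
cal,im=snap('wrist','w4.png');pickle.dump(cal,open('w4.pkl','wb'))
tgt(.6285,.1075,.087,159)"
```

```text
time: 24.65
ee_pos: [0.6287, 0.1061, 0.1651]
tcp_rot: [-90.0, -0.0, 158.4]
wrist_force: [-0.0, 0.1, -0.5]
opening: 0.0855
t 24.7 pos [0.6286 0.1057 0.1654] rot [-90.   -0.  158.4] q6 -58.8 F [-0.4 -0.1 -0.4] op 0.0857
ROW [ 0.0008  0.0784 -0.0017] [-0.0004 -0.011   0.0003] |s|mm/50 1.6 |r|/.15 0.1
```

View pics/w4.png

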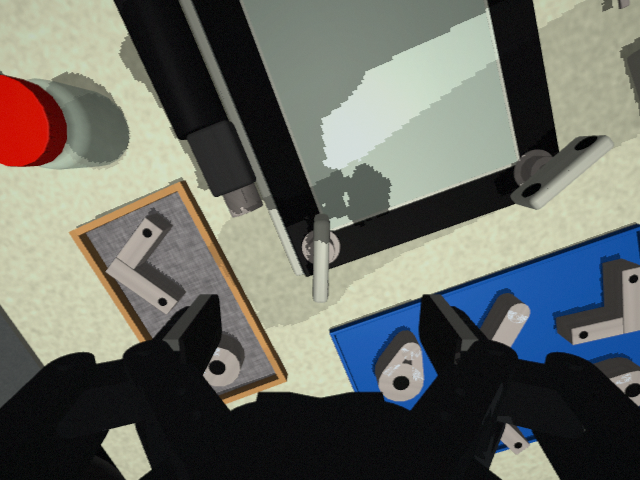

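The far-left nut at (320,258) is aligned. It starts near 0, so I'll turn it about 3.1 rad.

```bash
python3 -m crank '0 0.03 0 0 -0.01 0; 0 0.055 0 0 -0.01 0; 0 0.078 0 0 -0.01 0; 0 0.078 0 0 -0.01 0; 0 0.078 0 0 -0.01 0' -1 && python3 -m crank '0 0 0 0 0 0; 0 0 0 0 0 0; 0 0 0 0 0 0; 0 0 0 0 0 0; 0 0 0 0 0 0; 0 0 0 0 0 0; 0 0 0 0 0 0; 0 0 0 0 0 0' 1 50
python3 -m crank '0 0.0001 0 0 0.12 0; 0 0.0002 0 0 0.24 0; 0 0.0003 0 0 0.36 0; 0 0.0004 0 0 0.48 0; 0 0.0005 0 0 0.6 0; 0 0.0006 0 0 0.72 0; 0 0.0007 0 0 0.84 0; 0 0.0008 0 0 0.96 0' 1 50
python3 -m crank '0 0.0001 0 0 0.12 0; 0 0.0002 0 0 0.24 0; 0 0.0003 0 0 0.36 0; 0 0.0004 0 0 0.48 0; 0 0.0005 0 0 0.6 0; 0 0.0006 0 0 0.72 0; 0 0.0007 0 0 0.84 0; 0 0.0008 0 0 0.96 0' 1 50
python3 -m crank '0 0.0001 0 0 0.12 0; 0 0.0002 0 0 0.24 0; 0 0.0003 0 0 0.36 0; 0 0.0004 0 0 0.48 0; 0 0.0005 0 0 0.6 0; 0 0.0006 0 0 0.72 0; 0 0.0007 0 0 0.84 0; 0 0.0008 0 0 0.96 0' 1 50
python3 -m crank '0 0.0001 0 0 0.12 0; 0 0.0002 0 0 0.24 0;0 0.0002 0 0 0.24 0;0 0.0002 0 0 0.24 0'
python3 -c "
from h import *
o=bot.get_obs();print(o['torque'],o['q'][5],o['tcp_rot'])"
```

```text
time: 25.2
ee_pos: [0.6287, 0.1054, 0.0884]
tcp_rot: [-90.0, 0.0, 159.0]
wrist_force: [-0.4, -0.2, 0.8]
opening: 0.0854
time: 26.0
ee_pos: [0.6286, 0.1066, 0.0878]
tcp_rot: [-90.0, -0.1, 159.1]
wrist_force: [-4.0, 1.8, 5.1]
opening: 0.0087
time: 26.8
ee_pos: [0.6278, 0.1075, 0.087]
tcp_rot: [-89.9, -0.1, 103.8]
wrist_force: [-9.9, 6.0, 6.7]
opening: 0.0094
time: 27.6
ee_pos: [0.628, 0.1088, 0.0863]
tcp_rot: [-89.8, -0.1, 48.9]
wrist_force: [-7.9, 11.6, 5.5]
opening: 0.0089
time: 28.4
ee_pos: [0.6291, 0.1093, 0.0856]
tcp_rot: [-89.7, 0.0, -6.1]
wrist_force: [-1.7, 13.2, 3.2]
opening: 0.009
time: 28.8
ee_pos: [0.6294, 0.1092, 0.0854]
tcp_rot: [-89.7, 0.0, -19.6]
wrist_force: [-0.7, 14.3, 2.1]
opening: 0.0094
[ 2.78119614  0.16317281 -0.12041849] 119.32288205151764 [-8.97064978e+01  3.67928816e-02 -1.96013278e+01]
```

```bash
python3 -m crank '0 0 0 0 0 0; 0 0 0 0 0 0; 0 0 0 0 0 0; 0 0 0 0 0 0; 0 0 0 0 0 0; 0 -0.03 0 0 0 0; 0 -0.06 0 0 0 0; 0 -0.08 0 0 0 0' -1
python3 -m crank '-0.05 -0.11 -0.1 0 -0.34 0; -0.05 -0.11 -0.1 0 -0.34 0; -0.05 -0.11 -0.1 0 -0.34 0; -0.05 -0.11 -0.1 0 -0.34 0; -0.05 -0.11 -0.1 0 -0.34 0; -0.05 -0.11 -0.1 0 -0.34 0'
python3 -c "
from h import *
import pickle
cal,im=snap('wrist','w5.png');pickle.dump(cal,open('w5.pkl','wb'))
cal,im=snap('top','top5.png')
tgt(.51,.263,.15,90)"
```

```text
time: 29.6
ee_pos: [0.6295, 0.1062, 0.1671]
tcp_rot: [-90.0, -0.1, -19.7]
wrist_force: [1.4, 0.4, -0.2]
opening: 0.085
time: 30.2
ee_pos: [0.5486, 0.0293, 0.2737]
tcp_rot: [-90.0, 0.1, -0.3]
wrist_force: [-0.2, -0.4, -1.7]
opening: 0.0854
t 30.3 pos [0.5485 0.0296 0.2729] rot [-90.    0.2  -0.2] q6 93.3 F [0.1 0.4 0.6] op 0.0854
ROW [-0.039   0.123   0.2333] [-0.002  -1.5744 -0.0022] |s|mm/50 5.3 |r|/.15 10.5
```

View pics/w5.png

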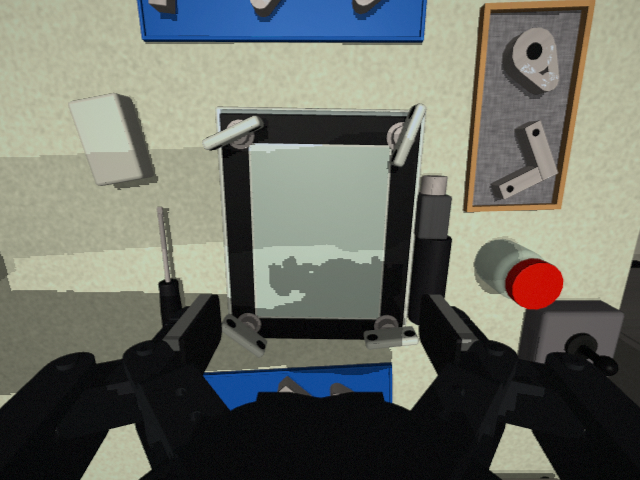

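All four grips are turned as computed: nl, fl, fr and nr show about 15, 70, 7 and -40 deg. The platform and bystanders haven't moved. Next is the left-tray key.

```bash
python3 -m crank '-0.039 0.1 0.233 0 -1.1 0; -0.039 0.1 0.233 0 -1.1 0; -0.039 0.1 0.233 0 -1.1 0; -0.039 0.1 0.233 0 -1.1 0; -0.039 0.1 0.233 0 -1.1 0; -0.039 0.1 0.233 0 -1.1 0; -0.039 0.1 0.233 0 -1.1 0; -0.039 0.1 0.233 0 -1.1 0' 0
python3 -m crank '0 0 0 0 -1.1 0; 0 0 0 0 -1.1 0; 0 0 0 0 -1.1 0; 0 0 0 0 -1.1 0; 0 0 0 0 -1.1 0; 0 0 0 0 -1.1 0; 0 0 0 0 -1.1 0; 0 0 0 0 -1.1 0'
python3 -m crank '0 0 0 0 -0.2 0; 0 0 0 0 -0.2 0; 0 0 0 0 -0.2 0'
python3 -c "
from h import *
import pickle
cal,im=snap('wrist','w6.png');pickle.dump(cal,open('w6.pkl','wb'))
tgt(.51,.263,.1,137)"
```

```text
time: 31.1
ee_pos: [0.5095, 0.2634, 0.1726]
tcp_rot: [-89.9, 0.2, 63.2]
wrist_force: [-0.9, 0.1, 0.6]
opening: 0.0429
time: 31.9
ee_pos: [0.5099, 0.2627, 0.173]
tcp_rot: [-89.8, -0.0, 126.2]
wrist_force: [0.6, 0.3, -0.1]
opening: 0.0429
time: 32.2
ee_pos: [0.5099, 0.2627, 0.1732]
tcp_rot: [-89.9, -0.1, 137.4]
wrist_force: [-0.6, -0.6, 0.4]
opening: 0.0421
t 32.25 pos [0.5099 0.2626 0.1734] rot [-89.9  -0.  137.2] q6 -20.0 F [-0.3 -0.9 -0.2] op 0.0427
ROW [ 0.0001  0.0734 -0.0004] [-0.002   0.0041  0.0008] |s|mm/50 1.5 |r|/.15 0.0
```

View pics/w6.png

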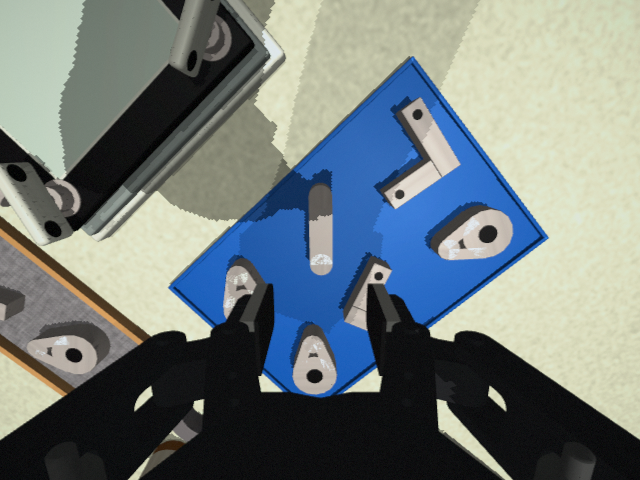

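The key is centred at (320,229) and aligned with the jaws. The nearest bracket arm, at (378,262), clears the half-open fingers.

```bash
python3 -c "
from h import *
import pickle
c=pickle.load(open('w6.pkl','rb'))
a,b=pix2w(c,(320,184),.025),pix2w(c,(320,275),.025);print(a,b,np.linalg.norm(a-b));m=(a+b)/2
tgt(m[0],m[1],.018,137.2)"
```

```text
[0.48280159 0.23258327 0.025     ] [0.53773415 0.29225721 0.025     ] 0.0811083528770789
t 32.25 pos [0.5099 0.2626 0.1734] rot [-89.9  -0.  137.2] q6 -20.0 F [-0.3 -0.9 -0.2] op 0.0427
ROW [-0.0005  0.1554 -0.0004] [-0.002   0.0006  0.0008] |s|mm/50 3.1 |r|/.15 0.0
```

```bash
python3 -m crank '0 0.05 0 -0.001 0 0; 0 0.1 0 -0.001 0 0; 0 0.13 0 -0.001 0 0; 0 0.145 0 -0.001 0 0; 0 0.155 0 -0.001 0 0; 0 0.155 0 -0.001 0 0; 0 0.155 0 -0.001 0 0'
python3 -m crank '0 0 0 0 0 0; 0 0 0 0 0 0; 0 0 0 0 0 0; 0 0 0 0 0 0; 0 0 0 0 0 0; 0 0 0 0 0 0; 0 0 0 0 0 0' 1 60
python3 -m crank '0 -0.02 0 0 0 0; 0 -0.05 0 0 0 0; 0 -0.08 0 0 0 0; 0 -0.11 0 0 0 0; 0 -0.14 0 0 0 0; 0 -0.14 0 0 0 0; 0 -0.14 0 0 0 0'
python3 -c "
from h import *
tgt(.548,.048,.158,90)"
```

```text
time: 32.95
ee_pos: [0.5111, 0.2627, 0.0214]
tcp_rot: [-90.2, 0.0, 137.3]
wrist_force: [-0.3, -0.2, 0.5]
opening: 0.0426
time: 33.65
ee_pos: [0.5111, 0.2628, 0.0216]
tcp_rot: [-90.2, 0.0, 137.3]
wrist_force: [-0.9, 1.2, 6.0]
opening: 0.0187
time: 34.35
ee_pos: [0.5104, 0.2622, 0.16]
tcp_rot: [-90.1, 0.0, 137.3]
wrist_force: [0.2, -0.9, -3.2]
opening: 0.0184
t 34.35 pos [0.5104 0.2622 0.16  ] rot [-90.1   0.  137.3] q6 -20.1 F [ 0.2 -0.9 -3.2] op 0.0184
ROW [-0.1729  0.0018  0.1319] [2.000e-03 8.251e-01 4.000e-04] |s|mm/50 4.3 |r|/.15 5.5
```

```bash
python3 -m crank '-0.173 0 0.132 0.002 0.825 0; -0.173 0 0.132 0.002 0.825 0; -0.173 0 0.132 0.002 0.825 0; -0.173 0 0.132 0.002 0.825 0; -0.173 0 0.132 0.002 0.825 0; -0.173 0 0.132 0.002 0.825 0; -0.173 0 0.132 0.002 0.825 0;-0.173 0 0.132 0.002 0.825 0'
python3 -c "
from h import *
import pickle
cal,im=snap('wrist','w7.png')
tgt(.548,.048,.076,90)"
```

```text
time: 35.15
ee_pos: [0.5472, 0.0479, 0.1584]
tcp_rot: [-89.8, 0.0, 90.2]
wrist_force: [0.1, -0.4, -2.7]
opening: 0.0185
t 35.2 pos [0.5473 0.0482 0.1587] rot [-89.9   0.   90.2] q6 4.8 F [-0.5 -0.1 -2.8] op 0.0184
ROW [-0.0001  0.0827 -0.0009] [-0.0026  0.0031 -0.0001] |s|mm/50 1.7 |r|/.15 0.0
```

View pics/w7.png

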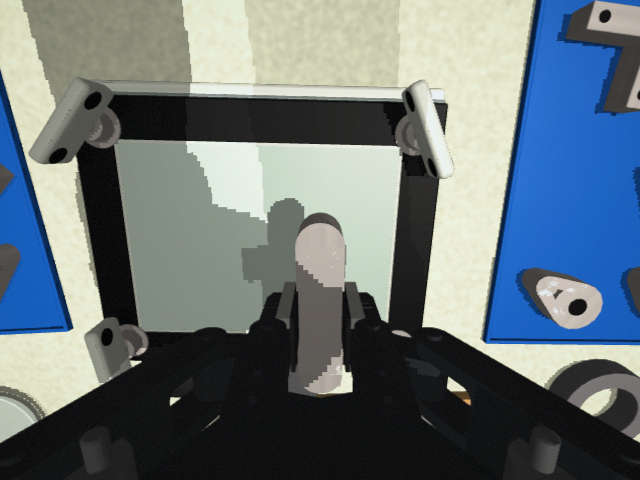

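The key is held squarely over the left half of the glass, at (320,305). I'll lower it now.

```bash
python3 -m crank '0 0.04 0 -0.002 0 0; 0 0.065 0 -0.002 0 0; 0 0.075 0 -0.002 0 0; 0 0.08 0 -0.002 0 0; 0 0.084 0 -0.002 0 0; 0 0.084 0 -0.002 0 0; 0 0.084 0 -0.002 0 0'
python3 -c "
from h import *
tgt(.548,.048,.076,90)"
```

```text
time: 35.9
ee_pos: [0.5482, 0.0479, 0.0767]
tcp_rot: [-90.1, -0.0, 90.0]
wrist_force: [0.1, -0.1, -2.5]
opening: 0.0185
t 35.9 pos [0.5482 0.0479 0.0767] rot [-90.1  -0.   90. ] q6 5.0 F [ 0.1 -0.1 -2.5] op 0.0185
ROW [0.0001 0.0007 0.0002] [0.0024 0.0005 0.0001] |s|mm/50 0.0 |r|/.15 0.0
```

```bash
python3 -m crank '0 0.0008 0 0 0 0; 0 0.0015 0 0 0 0; 0 0.0015 0 0 0 0'; python3 -m crank '0 0.0005 0 0 0 0; 0 0.001 0 0 0 0; 0 0.001 0 0 0 0'
```

```text
time: 36.2
ee_pos: [0.548, 0.0478, 0.0751]
tcp_rot: [-90.1, -0.0, 90.0]
wrist_force: [-0.9, -0.4, 4.1]
opening: 0.0182
time: 36.5
ee_pos: [0.5481, 0.0478, 0.075]
tcp_rot: [-90.2, -0.0, 90.0]
wrist_force: [-3.7, 0.3, 10.9]
opening: 0.0188
```

Contact, so I'll release, lift and go to the right-tray key.

```bash
python3 -m crank '0 0 0 0 0 0; 0 0 0 0 0 0; 0 0 0 0 0 0; 0 0 0 0 0 0; 0 -0.02 0 0 0 0; 0 -0.05 0 0 0 0; 0 -0.08 0 0 0 0; 0 -0.1 0 0 0 0' 0
python3 - <<'E'
from h import *
cal,im=snap('top','top8.png')
hsv=cv2.cvtColor(im,cv2.COLOR_RGB2HSV)
blue=((hsv[...,1]>150)&(hsv[...,0]>95)&(hsv[...,0]<130)).astype(np.uint8)*255
m=np.zeros_like(blue);m[222:262,376:410]=255-blue[222:262,376:410]
c=max(cv2.findContours(m,0,2)[0],key=cv2.contourArea)
print(cv2.minAreaRect(np.array([pix2w(cal,p,.02)[:2]*1000 for p in c.reshape(-1,2)],np.float32)))
cv2.imwrite('pics/c8.png',cv2.resize(im[190:350,210:480,::-1],None,fx=2.8,fy=2.8))
tgt(.595,-.25,.175,55)
E
```

```text
time: 37.3
ee_pos: [0.5479, 0.0478, 0.1753]
tcp_rot: [-90.1, -0.0, 90.0]
wrist_force: [0.3, 1.1, 0.1]
opening: 0.0429
((595.0343017578125, -249.965087890625), (24.229280471801758, 86.49957275390625), 55.47951126098633)
t 37.35 pos [0.5487 0.0479 0.1781] rot [-90.4  -0.   90. ] q6 5.0 F [-1.6 -1.   2.5] op 0.0426
ROW [-0.2979  0.0033 -0.0462] [0.0058 0.611  0.0023] |s|mm/50 6.0 |r|/.15 4.1
```

View pics/c8.png

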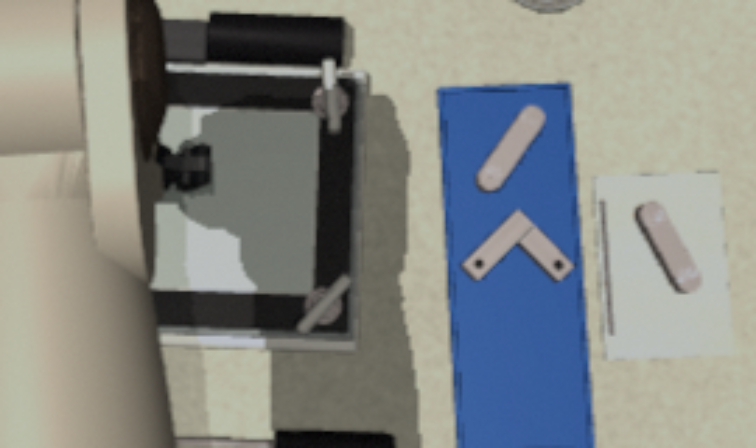

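The right-tray key is unmoved, at (510,148) in the crop, and the sample is on its card at (668,247). I'll move over the key with yaw 55.5.

```bash
python3 -m crank '-0.298 0 -0.046 0.006 0.611 0.002; -0.298 0 -0.046 0.006 0.611 0.002; -0.298 0 -0.046 0.006 0.611 0.002; -0.298 0 -0.046 0.006 0.611 0.002; -0.298 0 -0.046 0.006 0.611 0.002; -0.298 0 -0.046 0.006 0.611 0.002; -0.298 0 -0.046 0.006 0.611 0.002; -0.298 0 -0.046 0.006 0.611 0.002'
python3 -c "
from h import *
import pickle
cal,im=snap('wrist','w9.png');pickle.dump(cal,open('w9.pkl','wb'))
tgt(.595,-.25,.018,55.5)"
```

```text
time: 38.15
ee_pos: [0.5933, -0.2514, 0.1722]
tcp_rot: [-89.7, 0.2, 54.9]
wrist_force: [0.3, -0.0, 0.7]
opening: 0.0426
t 38.2 pos [ 0.5934 -0.2502  0.1726] rot [-89.7   0.2  55. ] q6 12.2 F [-0.3  0.4 -0.7] op 0.0428
ROW [ 0.0016  0.1546 -0.002 ] [-0.0054 -0.0094 -0.0031] |s|mm/50 3.1 |r|/.15 0.1
```

View pics/w9.png

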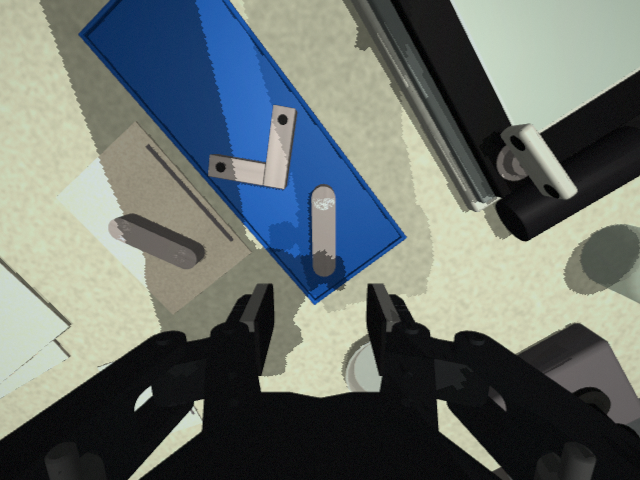

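The key is centred at (323,232), and the finger paths clear the bracket at (275,180) and the rim.

```bash
python3 -c "
from h import *
import pickle
c=pickle.load(open('w9.pkl','rb'))
a,b=pix2w(c,(323,186),.025),pix2w(c,(324,277),.025);d=a-b;print(a,b,np.linalg.norm(d),np.degrees(np.arctan2(d[1],d[0])));m=(a+b)/2
tgt(m[0],m[1],.018,55)"
```

```text
[ 0.56291568 -0.22827953  0.025     ] [ 0.62981866 -0.27398485  0.025     ] 0.08102459850645094 145.6607421272623
t 38.2 pos [ 0.5934 -0.2502  0.1726] rot [-89.7   0.2  55. ] q6 12.2 F [-0.3  0.4 -0.7] op 0.0428
ROW [ 0.0014  0.1546 -0.0038] [-0.0054 -0.0007 -0.0031] |s|mm/50 3.1 |r|/.15 0.0
```

```bash
python3 -m crank '0.001 0.05 -0.003 -0.005 -0.01 -0.003; 0.001 0.1 -0.003 -0.005 -0.01 -0.003; 0.001 0.13 -0.003 -0.005 -0.01 -0.003; 0.001 0.145 -0.003 -0.005 -0.01 -0.003; 0.001 0.153 -0.003 -0.005 -0.01 -0.003; 0.001 0.153 -0.003 -0.005 -0.01 -0.003; 0.001 0.153 -0.003 -0.005 -0.01 -0.003'
python3 -m crank '0 0 0 0 0 0; 0 0 0 0 0 0; 0 0 0 0 0 0; 0 0 0 0 0 0; 0 0 0 0 0 0; 0 0 0 0 0 0; 0 0 0 0 0 0' 1 60
python3 -m crank '0 -0.02 0 0 0 0; 0 -0.05 0 0 0 0; 0 -0.08 0 0 0 0; 0 -0.11 0 0 0 0; 0 -0.14 0 0 0 0; 0 -0.14 0 0 0 0; 0 -0.14 0 0 0 0'
python3 -c "
from h import *
tgt(.547,-.043,.158,90)"
```

```text
time: 38.9
ee_pos: [0.5969, -0.2512, 0.0223]
tcp_rot: [-90.2, -0.0, 55.6]
wrist_force: [0.4, 0.8, 0.6]
opening: 0.0426
time: 39.6
ee_pos: [0.5968, -0.2515, 0.0221]
tcp_rot: [-90.2, -0.0, 55.6]
wrist_force: [-0.1, 1.0, 5.5]
opening: 0.0181
time: 40.3
ee_pos: [0.5959, -0.2513, 0.1604]
tcp_rot: [-90.1, 0.0, 55.6]
wrist_force: [0.9, -0.6, -3.9]
opening: 0.0182
t 40.3 pos [ 0.5959 -0.2513  0.1604] rot [-90.1   0.   55.6] q6 11.6 F [ 0.9 -0.6 -3.9] op 0.0182
ROW [0.1441 0.0021 0.1581] [ 1.50e-03 -6.01e-01 -5.00e-04] |s|mm/50 4.3 |r|/.15 4.0
```

```bash
python3 -m crank '0.144 0 0.158 0.001 -0.6 0; 0.144 0 0.158 0.001 -0.6 0; 0.144 0 0.158 0.001 -0.6 0; 0.144 0 0.158 0.001 -0.6 0; 0.144 0 0.158 0.001 -0.6 0; 0.144 0 0.158 0.001 -0.6 0; 0.144 0 0.158 0.001 -0.6 0; 0.144 0 0.158 0.001 -0.6 0'
python3 -c "
from h import *
snap('wrist','w10.png')
tgt(.547,-.043,.076,90)"
```

```text
time: 41.1
ee_pos: [0.5469, -0.0441, 0.1593]
tcp_rot: [-89.9, 0.0, 89.8]
wrist_force: [-0.4, 0.5, -2.8]
opening: 0.0184
t 41.15 pos [ 0.5469 -0.0442  0.1594] rot [-89.9   0.   89.8] q6 -4.4 F [ 0.2 -0.9 -2.6] op 0.0181
ROW [ 0.0012  0.0834 -0.0002] [-0.0014 -0.0029 -0.0004] |s|mm/50 1.7 |r|/.15 0.0
```

View pics/w10.png

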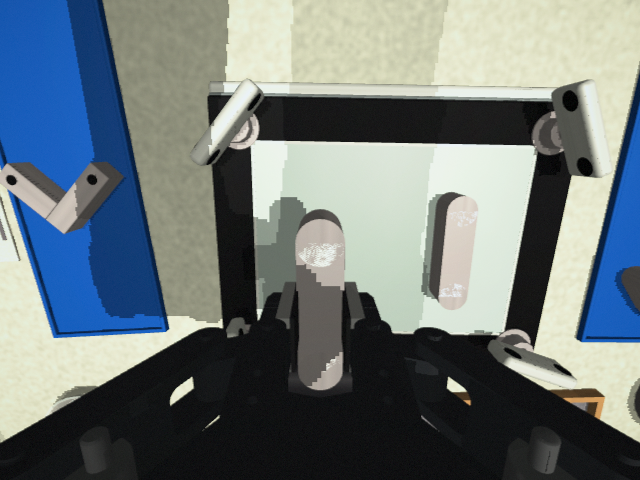

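The first key lies flat on the glass at (458,252) and the second is held over the free half. I'll lower it the same way.

```bash
python3 -m crank '0 0.04 0 -0.001 0 0; 0 0.065 0 -0.001 0 0; 0 0.075 0 -0.001 0 0; 0 0.08 0 -0.001 0 0; 0 0.084 0 -0.001 0 0; 0 0.084 0 -0.001 0 0; 0 0.084 0 -0.001 0 0'
python3 -m crank '0 0.0005 0 0 0 0; 0 0.001 0 0 0 0; 0 0.001 0 0 0 0'
```

```text
time: 41.85
ee_pos: [0.5473, -0.0431, 0.0771]
tcp_rot: [-90.1, 0.0, 89.9]
wrist_force: [-0.2, -0.1, -2.5]
opening: 0.0187
time: 42.15
ee_pos: [0.5471, -0.043, 0.0757]
tcp_rot: [-90.1, 0.0, 90.0]
wrist_force: [-0.0, -0.8, 0.4]
opening: 0.0183
```

```bash
python3 -m crank '0 0.0005 0 0 0 0; 0 0.0005 0 0 0 0; 0 0.0005 0 0 0 0; 0 0.0005 0 0 0 0; 0 -0.02 0 0 0 0; 0 -0.05 0 0 0 0; 0 -0.08 0 0 0 0; 0 -0.1 0 0 0 0' 0
python3 -m crank '0 -0.1 0.08 0 0 0; 0 -0.12 0.13 0 0 0; 0 -0.12 0.18 0 0 0; 0 -0.12 0.21 0 0 0; 0 -0.12 0.21 0 0 0; 0 -0.12 0.21 0 0 0; 0 -0.12 0.21 0 0 0'
python3 -c "
from h import *
c,im=snap('top','top11.png')
cv2.imwrite('pics/c11.png',cv2.resize(im[125:360,80:480,::-1],None,fx=2,fy=2,interpolation=cv2.INTER_CUBIC))"
```

```text
time: 42.95
ee_pos: [0.5471, -0.043, 0.1774]
tcp_rot: [-90.2, 0.0, 90.0]
wrist_force: [0.0, -0.2, -1.0]
opening: 0.0425
time: 43.65
ee_pos: [0.3365, -0.0428, 0.2959]
tcp_rot: [-90.2, 0.0, 89.9]
wrist_force: [0.3, -0.7, 0.0]
opening: 0.0428
```

View pics/c11.png

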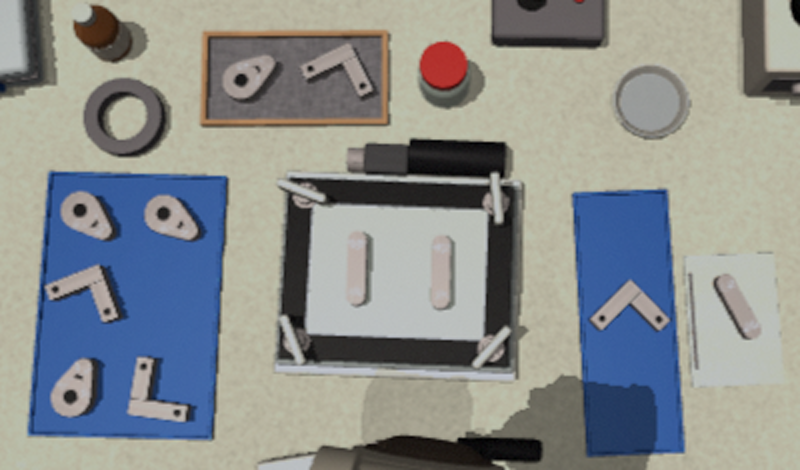

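Both keys lie on the glass at (357,268) and (441,271), the trays hold only cams and brackets, and the samples and bystanders are in place. One numeric check of the nuts before I hand in.

```bash
python3 - <<'E'
from h import *
import pickle
cal=pickle.load(open('top.pkl','rb'))
f=lambda p,z:pix2w(cal,(80+p[0]/2,125+p[1]/2),z)[:2]
for n,a0,a,b in(('nl',.4,(300,362),(283,318)),('fr',.1,(498,221),(494,175)),('nr',-.7,(475,364),(508,330)),('fl',1.2,(326,200),(280,182))):
    d=f(b,.094)-f(a,.094);g=np.arctan2(d[1],d[0])+np.radians(1);v=(a0-g)%np.pi;print(n,round(v,2),'(mod pi)')
for p in((357,268),(441,271)): print('key rel platform',f(p,.078)-[.547,.0035])
o=bot.get_obs();print(o['wrist_force'],o['time'])
E
```

```text
nl 3.12 (mod pi)
fr 3.13 (mod pi)
nr 0.04 (mod pi)
fl 3.11 (mod pi)
key rel platform [-0.00050616  0.04251483]
key rel platform [-0.00220296 -0.04784061]
[ 0.60372857  0.05663818 -0.07267161] 43.7
```

```bash
python3 -c "
from workcell import bot
print(bot.job_done())"
```

```text
the job is handed in; nothing more can be done
None
```

I tightened the four wing nuts in cross order: far right, near left, then near right, far left. Then I laid both keys flat on the glass and handed the job in at about 44 s. A key is the sample on the larger job card; there were two keys, one in each tray.

**Nuts:** the wrist turn gives about 3.1 rad for all four. The last top picture gives near left 3.12, far right 3.13, near right about 3.18 and far left 3.11, within about 0.05 rad of the wrist values. I read the near-right value as a half turn plus 0.04, because the picture can't tell half turns apart.

**Platform:** the keys met the glass at about the height of a seated platform. I did not measure how far it went down, or its level, directly.

**Keys:** they lie about (0, +43) mm and (-2, -48) mm from the platform centre, well inside the glass.

**Everything else:** the other parts are still in the trays, and the samples, jar, dish and tape roll look unmoved. The gripper is clear of everything. Sideways force while turning reached about 14 N, because my grip was a few millimetres off some nut axes. No check failed.

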